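# Slide the top glass plate off its stack and set it home on the light stage

### The arm

A 6-joint arm with a two-finger parallel gripper is mounted at the origin on a cart in front of the work surface, level with it; the furniture and walls round the work are solid. World frame = base frame: x ahead of the robot, y to its left, z up, the work surface at z = 0. Lengths are in m, angles in rad, forces in N, time in s.
With the tool pointing down it reaches from about 0.35 to 0.975 m from the base axis. Payload 4.9 kg.
Tool frame: the origin (TCP) lies at the very end of the fingers, on their centre line; the grasp point (between the pads) lies 19 mm behind it; z points along the fingers, y is the direction in which the jaws open and shut (so a half turn about z gives the same grasp; the last joint's range is limited). The gripper opens to 85 mm and grips with 20 to 120 N. Pads are 22 mm wide; open, the fingers measure 114 mm over their backs; the gripper's body (76 mm by 85 mm) begins 54 mm behind the grasp point. The pads swing forward as they close: fully open they stand 13 mm farther back than shut.
Start: joints at [-1.299, 0.053, 1.613, -0, 1.476, -0.119], TCP at [0.238, -0.578, 0.231] pointing down, gripper open.
Joint ranges: [-3.01, 3.01], [-1.01, 2.22], [0.06, 2.58], [-1.02, 4.17], [0.09, 2.62], [-3.14, 3.14]. Speed limits (rad/s): [2.57, 2.57, 3.14, 3.14, 3.14, 3.14].

### API

Orientations are given as a unit quaternion [w, x, y, z].
In Python, from plant import monitor, eyes, manip gives the robot as it stands.
- The arm moves only by the tool step_arm, never from a script. Its argument "motion" is a list of rows, each a list of 7 numbers: the shift along the world's x, y, z scaled (see below), then the turn, a rotation vector about the world's x, y, z scaled (see below), then the closure in counts, from 0 (fully open) to 255 (shut). In form: [[x, y, z, ax, ay, az, grip], ...]. A call has 1 to 10 rows; each row is the pose to reach, as a shift and turn from the pose commanded when the call began; what a row does not reach only later rows make up. The controller multiplies each number of a shift by 0.5 m and each number of a turn by 1.5 rad. A row lasts 1/10 s, in which the tool goes at most 50 mm and 8.59 degrees, less where a joint would pass 70% of its speed; a pose out of reach is approached as far as the arm can. A call with a number of a shift or a turn outside -1 to 1 is refused whole. A call with a gripper value outside its range is refused whole. The fingers move at their own pace and stop on an object; the grip force is fixed at half the most. Time passes only in rows, so rows that repeat a pose let the fingers close. It gives the time, the measured TCP pose, the force and the opening at its end, in the units of the state.
- monitor.state(): the state, without advancing time (a new reading comes with each control period).
- eyes.grab_frame(name): name is "scene" or "top" or "wrist"; returns a dict with "pixels" (384x512x3 uint8, red, green, blue), "mtx" (3x3 intrinsics, pixels), "rvec" (rotation vector, rad) and "tvec" (3), from world to camera coordinates, as OpenCV has them; the wrist camera has in their place "hand_eye" (4x4, takes a point from camera to tool coordinates, whose origin is the TCP and whose axes are the flange's). Camera axes: x right, y down, z forward; pixel columns grow to the right and rows downward; lengths in m; the calibration is good to about 2 mm. A picture is of the moment at which its call begins: read the wrist's pose just before it. There is no depth.
- manip.job_done(): hands the job in, once; it reports no verdict.
Trained networks look in the newest picture that a camera, given by its name, has taken for a name from the list of things; names that differ only in an ending like _2 or _b are one class to them, and where a whole thing is asked for, a point or a joint stands for the part that bears it (a point fixed in the world has none). Each returns a list of dicts, best first, with "p" (0 to 1); they miss things now and then, are a little off and sometimes report something else, mostly with a low value. They report only what shows in the picture. A call takes as long as a camera call.
- eyes.look_for(name, camera): "box" ([centre column, centre row, width, height] in pixels, round what is visible of it).
- eyes.pinpoint(name, camera): "uv" ([column, row] in pixels: a listed point, or the origin of a listed thing).
The state is a dict: "time": time; "joint_pos": joint angles; "joint_vel": joint speeds; "joint_efforts": joint torques, N m; "tool_pos": TCP position; "tool_rot": TCP orientation; "contact_force": force on the tool from outside, world axes, zero at the start; "ft_torque": the same for the moment, N m; "gripper_width": opening from 0.0 (shut) to 1.0 (fully open).
Only numpy, scipy, OpenCV 4.12 (cv2) and the standard library are available. Lean on these libraries where they do the work, as an engineer would, in place of code of your own. Each camera call takes 0.05 s, during which the arm holds its last target.

### The job

Take the top glass plate out of the storage tray for inspection: press a fingertip on it, just firmly enough to move it against the tray's spring-loaded side bar, and slide it out over the low front lip until its end overhangs by about a third, leaving the plates below where they lie. Then take it by the overhanging end, carry it over and lay it flat between the side guides of the light stage, pushed gently home against the stop rail with its free end overhanging the front. Glass cracks, so never press or push hard, and leave everything else on the bench alone.

Things in the scene. Friction and masses are not known exactly. Their poses are not given: they have to be found in the camera images.
- plate_a: The top plate of the stack: pale frosted glass, 100 mm (x) x 60 mm (y) x 5 mm (z), 75 g. Origin at the centre of its underside; x along its length, z up.
- plate_b: The plate directly under the top one, same size and look. Origin at the centre of its underside.
- plate_c: Third plate down, same size. Origin at the centre of its underside.
- plate_d: Lowest plate, same size, on the tray's floor. Origin at the centre of its underside.
- plate_tray: Grey storage tray fixed to the bench, 115 (x) x 71 (y) mm, 96 mm over its screw lugs. Origin on the bench under its middle; open front faces -x. Floor 6 mm above the bench, four plates on it. Side walls (4 mm thick, 63 mm apart inside) and back wall (inner face x = +53.5 mm) are 25 mm high, 1 mm below the top plate's face: the plate cannot be gripped while it is in the tray.
- light_stage: Low grey light stage fixed to the bench, 80 (x) x 120 (y) mm, small knob at its -y side. Origin at its centre on the bench; +x points from its open front (ends at x = -40 mm) to the stop rail. White diffuser top 24 mm above the bench, x = -39 to +29 mm. Two side guides, 66 mm apart inside, tops 30 mm above the bench, run from x = -8 mm to the rail.
- marker: White marker pen with a dark cap, 14 x 138 x 14 mm, lying between the tray and the stage. Leave alone. Origin in its middle, on the bench.
- beaker: Small white beaker, 66 mm wide, 77 mm tall, to the left of the work. Leave alone. Origin at the centre of its foot.
- bench_timer: Small white bench timer, 66 x 66 x 20 mm, to the right of the work. Leave alone. Origin at the centre of its underside.
- tray_lip (a point): Middle of the tray's low front lip, on its top edge, 14 mm above the bench, 54.5 mm before the tray's origin; the lip is 4 mm thick. It is lower than the second plate from the top, which only friction and the side bar hold back. Axes as the tray's.
- plate_face (a point): Centre of the top plate's upper face, 26 mm above the bench at the start. The stack is hard: a millimetre too low is many newtons. Pressed with under about 7 N the finger slips and the plate stays; 9 to 11 N slides it; it may be pressed on the stack with at most 16 N. Friction on glass: fingertips about 0.7, glass and tray about 0.35.
- stage_stop (a point): Middle of the stop rail's front face at diffuser level (x = +30 mm, 24 mm above the bench); the rail's top is 10 mm higher. A plate that is home touches it with one end, its centre 50 mm before it, and overhangs the stage's front by 30 mm. Push the plate against the stage or its rail with at most 14 N. Axes as the stage's.
- side_bar_face (a point): Middle of the face of the aluminium pressure bar inside the tray's -y wall, x = +16 to +50 mm of the tray, as high as the walls. Two spring plungers push it against the plates' edges with about 3 N a plate, toward the +y wall, so the plates lie 1.5 mm off the tray's middle and resist sliding. A plate that is 35 mm out has left the bar.

How it is judged:
On the way:
1. the top plate has slid out so that it overhangs the front by about a third, still lying flat on the stack (x of plate_a in the frame of plate_tray between -0.058 and -0.025 m and z of plate_a in the frame of plate_tray between 0.018 and 0.024 m and angle between plate_a's own z axis and vertical below 0.05 rad), for 0.2 s.
At the end, for the whole second after the job is handed in: The former top plate lies flat and still on the light stage's diffuser between the guides, its end less than 2 mm from the stop rail; the other three plates lie in the tray within 5 mm of where they were (x of plate_a in the frame of light_stage between -0.0218 and -0.018 m and y of plate_a in the frame of light_stage between -0.005 and 0.005 m and z of plate_a in the frame of light_stage between 0.022 and 0.0258 m and angle between plate_a's own z axis and vertical below 0.03 rad and angle between the x axis of plate_a and the x axis of light_stage, either way round below 0.1 rad and linear speed of plate_a below 0.01 m/s and distance of each of plate_b, plate_c, plate_d from where it was at the start of the episode below 0.005 m); the robot touches nothing.
It fails at once if the glass is pressed on the stack with more than 16 N (contact force between plate_a and plate_b above 16 N).
It fails at once if the plate is pushed against the light stage with more than 14 N (contact force between plate_a and light_stage above 14 N).
It fails at once if a lower plate is dragged along by more than 5 mm (distance of any of plate_b, plate_c, plate_d from where it was at the start of the episode above 0.005 m).
It fails at once if a bystander is moved by more than 15 mm (distance of any of marker, beaker, bench_timer from where it was at the start of the episode above 0.015 m).
It also fails if it takes over 64 s, if anything falls off the work surface, if the arm or the gripper's body presses on something with over 40 N, if the wrist force passes 120 N, or if a joint passes its speed limit or range.

## Working session

There is one attempt and no reset: what is moved stays moved. The work goes in short steps, Python scripts to look and compute and a tool call to move; the robot and the scene stay as the last step left them, time stands still between calls to the robot, and variables do not carry over. Pictures are saved under pics/ and viewed, and the job is handed in when it is done.

Besides the shell and the picture viewer there is one more tool, called after "Emit:" as name([rows], argument=value, ...), one row to a line, values as JSON. step_arm: Moves the arm, as the interface text tells. Its arguments: {"type":"object","properties":{"motion":{"type":"array","items":{"type":"array","items":{"type":"number"}}}},"required":["motion"]}

```bash
ls; mkdir -p pics; python3 - <<'E'
from plant import monitor, eyes, manip
import cv2, numpy as np
print(monitor.state())
for n in ["scene","top"]:
    f=eyes.grab_frame(n); cv2.imwrite(f"pics/{n}0.png",f["pixels"][:,:,::-1])
    print(n,f["mtx"],f["rvec"],f["tvec"])
    for o in ["plate_tray","light_stage","plate_a","marker","beaker","bench_timer","tray_lip","plate_face","stage_stop","side_bar_face"]:
        r=eyes.pinpoint(o,n); print(o,[(np.round(d["uv"],1),round(d["p"],2)) for d in r[:3]])
print(monitor.state()["time"])
E
```

```text
pics
{'time': 0.0, 'joint_pos': array([-1.29902543e+00,  5.33608710e-02,  1.61429327e+00,  1.47460020e-05,
        1.47600587e+00, -1.19039973e-01]), 'joint_vel': array([4.42845147e-05, 5.50048532e-04, 6.46300598e-04, 7.30760693e-04,
       1.95874460e-03, 2.30021712e-04]), 'joint_efforts': array([-2.39388928e-04, -3.93680263e+01, -3.70174277e+01, -7.42509337e-05,
        7.01314275e-03, -6.42783363e-06]), 'tool_pos': array([ 0.23789885, -0.57727779,  0.23006097]), 'tool_rot': array([-1.03122397e-03,  9.80968642e-01,  1.94163472e-01, -7.15427039e-05]), 'contact_force': array([0.73382802, 0.15923997, 0.0725795 ]), 'ft_torque': array([ 0.00411484,  0.02050054, -0.02644581]), 'gripper_width': 0.9986318716518529}
scene [[436.91712495   0.         258.57776028]
 [  0.         436.91712495 189.83855959]
 [  0.           0.           1.        ]] [ 0.72019247 -2.56580519  1.1569714 ] [0.49513539 0.23456342 1.13211457]
plate_tray [(array([229.8, 237.9]), 0.64)]
light_stage [(array([275.4, 167.9]), 0.91)]
plate_a [(array([225.7, 234.4]), 0.66)]
marker [(array([264.7, 204.1]), 0.62)]
beaker [(
[... 330 characters left out ...]
.         257.74971046]
 [  0.         383.56179927 188.72547676]
 [  0.           0.           1.        ]] [ 2.14558299 -2.13733401  0.14541267] [0.00734594 0.58620505 1.04174089]
plate_tray [(array([201.5, 191.3]), 0.74)]
light_stage [(array([201.8, 194.3]), 0.74), (array([320.5, 179.9]), 0.73)]
plate_a [(array([198.4, 192.8]), 0.71)]
marker [(array([256.7, 199.7]), 0.61)]
beaker [(array([132. , 189.1]), 0.79)]
bench_timer [(array([390.7, 200.3]), 0.91)]
tray_lip [(array([198.2, 214. ]), 0.74), (array([134. , 190.5]), 0.16)]
plate_face [(array([196.7, 189.2]), 0.72)]
stage_stop [(array([323.5, 166.1]), 0.87)]
side_bar_face [(array([195.6, 190.1]), 0.48), (array([210.2, 182.6]), 0.43)]
1.1
```

View images.

```bash
cat > h.py <<'E'
import cv2, numpy as np
def proj(f,P):
    return cv2.projectPoints(np.array(P,float).reshape(-1,3),f["rvec"],f["tvec"],f["mtx"],None)[0].reshape(-1,2)
def unproj(K,rvec,tvec,uv,z):
    R=cv2.Rodrigues(np.array(rvec,float))[0]; c=-R.T@np.array(tvec).ravel()
    d=R.T@np.linalg.inv(K)@np.array([uv[0],uv[1],1.0]); return c+d*(z-c[2])/d[2]
TOP=(np.array([[383.56179927,0,257.74971046],[0,383.56179927,188.72547676],[0,0,1]]),[2.14558299,-2.13733401,0.14541267],[0.00734594,0.58620505,1.04174089])
SC=(np.array([[436.91712495,0,258.57776028],[0,436.91712495,189.83855959],[0,0,1]]),[0.72019247,-2.56580519,1.1569714],[0.49513539,0.23456342,1.13211457])
def P(cam,pts):
    return cv2.projectPoints(np.array(pts,float).reshape(-1,3),np.array(cam[1]),np.array(cam[2]),cam[0],None)[0].reshape(-1,2)
E
python3 - <<'E'
from h import *
im=cv2.imread("pics/top0.png"); cv2.imwrite("pics/top0z.png",cv2.resize(im[140:260,150:350],None,fx=4,fy=4,interpolation=cv2.INTER_CUBIC))
im=cv2.imread("pics/scene0.png"); cv2.imwrite("pics/scene0z.png",cv2.resize(im[120:300,160:340],None,fx=4,fy=4,interpolation=cv2.INTER_CUBIC)[:600])
for n,uv,z in [("tray",(201.5,191.3),0),("face",(196.7,189.2),.026),("lip",(198.2,214),.014),("stop",(323.5,166.1),.024),("stage",(320.5,179.9),0),("bar",(210.2,182.6),.025),("marker",(256.7,199.7),0),("beaker",(132,189.1),0),("timer",(390.7,200.3),0)]:
    print(n,unproj(*TOP,uv,z).round(4))
for n,uv,z in [("tray",(229.8,237.9),0),("face",(221.2,230.2),.026),("lip",(242.5,244.5),.014),("stop",(269.2,159.9),.024),("stage",(275.4,167.9),0)]:
    print(n,unproj(*SC,uv,z).round(4))
E
```

```text
tray [0.5842 0.1754 0.    ]
face [0.5867 0.1853 0.026 ]
lip [0.5163 0.181  0.014 ]
stop [ 0.6558 -0.1804  0.024 ]
stage [ 0.6193 -0.1747  0.    ]
bar [0.6062 0.147  0.025 ]
marker [0.5599 0.013  0.    ]
beaker [0.5901 0.3808 0.    ]
timer [ 0.5595 -0.378   0.    ]
tray [0.5729 0.1717 0.    ]
face [0.5958 0.1789 0.026 ]
lip [0.5206 0.1841 0.014 ]
stop [ 0.6473 -0.1755  0.024 ]
stage [ 0.6221 -0.1748  0.    ]
```

View pics/top0.png

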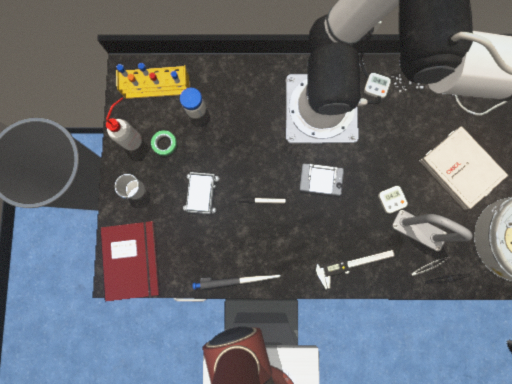

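View pics/top0z.png

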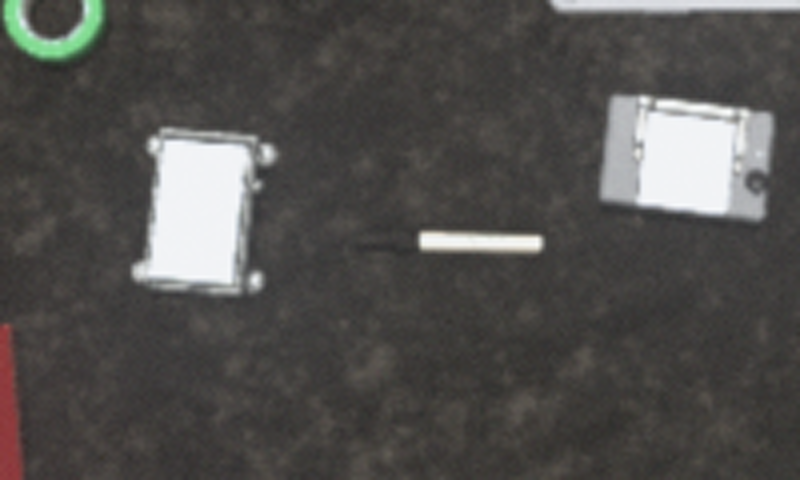

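View pics/scene0.png

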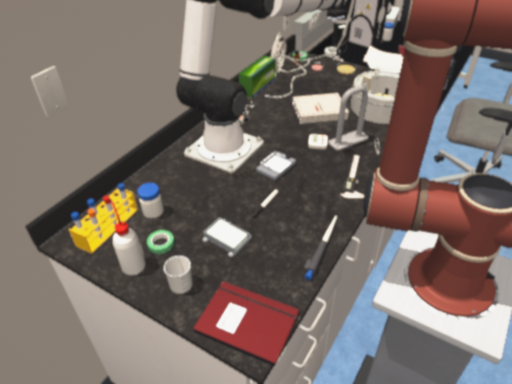

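View pics/scene0z.png

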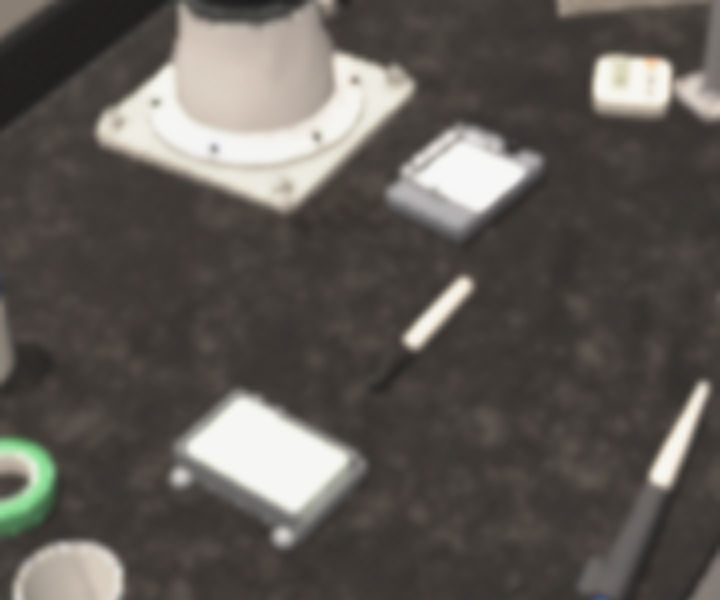

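Emit:
step_arm([
  [0.06, 0.08, 0, 0, 0, -0.03, 255],
  [0.12, 0.17, 0, 0, 0, -0.07, 255],
  [0.16, 0.26, 0, 0, 0, -0.1, 255],
  [0.2, 0.35, 0, 0, 0, -0.13, 255],
  [0.24, 0.44, 0, 0, 0, -0.16, 255],
  [0.28, 0.53, 0, 0, 0, -0.19, 255],
  [0.32, 0.62, 0, 0, 0, -0.22, 255],
  [0.36, 0.71, 0, 0, 0, -0.25, 255],
  [0.4, 0.8, 0, 0, 0, -0.28, 255],
  [0.43, 0.87, 0, 0, 0, -0.31, 255],
])

```text
time: 2.1
tool_pos: [0.4537, -0.1404, 0.2317]
tool_rot: [0.0, 0.999, -0.037, 0.001]
contact_force: [0.7, -0.5, 0.5]
gripper_width: 0.0
```

Emit:
step_arm([
  [0.03, 0.08, 0, 0, 0, -0.01, 255],
  [0.06, 0.17, 0, 0, 0, -0.02, 255],
  [0.09, 0.26, 0, 0, 0, -0.03, 255],
  [0.12, 0.35, 0, 0, 0, -0.03, 255],
  [0.14, 0.44, 0, 0, 0, -0.03, 255],
  [0.16, 0.53, 0, 0, 0, -0.03, 255],
  [0.18, 0.6, 0, 0, 0, -0.03, 255],
  [0.2, 0.64, 0, 0, 0, -0.03, 255],
  [0.2, 0.64, 0, 0, 0, -0.03, 255],
])

```text
time: 3.0
tool_pos: [0.5534, 0.1795, 0.2312]
tool_rot: [-0.0, 0.998, -0.058, -0.0]
contact_force: [0.1, -0.1, -0.6]
gripper_width: 0.0
```

```bash
cat >> h.py <<'E'
from scipy.spatial.transform import Rotation as Ro
def wcam(st,f):
    q=st["tool_rot"]; T=np.eye(4); T[:3,:3]=Ro.from_quat([q[1],q[2],q[3],q[0]]).as_matrix(); T[:3,3]=st["tool_pos"]
    C=np.linalg.inv(T@np.array(f["hand_eye"]))
    return (np.array(f["mtx"]),cv2.Rodrigues(C[:3,:3])[0].ravel(),C[:3,3])
E
python3 - <<'E'
from plant import monitor, eyes
from h import *
import pickle
st=monitor.state(); f=eyes.grab_frame("wrist"); pickle.dump((st,f),open("w1.pkl","wb"))
cv2.imwrite("pics/w1.png",f["pixels"][:,:,::-1]); print(f["hand_eye"],f["mtx"],st["tool_pos"],st["tool_rot"],st["contact_force"],st["time"])
c=wcam(st,f)
for n,z in [("plate_tray",0),("plate_face",.026),("tray_lip",.014),("side_bar_face",.025)]:
    for d in eyes.pinpoint(n,"wrist")[:2]: print(n,d["p"],d["uv"],unproj(*c,d["uv"],z).round(4))
E
```

```text
[[ 1.03535672e-04 -9.45925422e-01 -3.24384164e-01  8.39565116e-02]
 [ 9.99999931e-01 -1.77209367e-05  3.70851486e-04 -8.55547959e-04]
 [-3.56546240e-04 -3.24384180e-01  9.45925355e-01 -1.41479067e-01]
 [ 0.00000000e+00  0.00000000e+00  0.00000000e+00  1.00000000e+00]] [[312.58312356   0.         256.38705633]
 [  0.         312.58312356 194.53415531]
 [  0.           0.           1.        ]] [0.55344721 0.17948822 0.231192  ] [-2.32591146e-04  9.98325010e-01 -5.78542930e-02 -9.93770166e-06] [ 0.07687643 -0.07439935 -0.61590473] 3.0
plate_face 0.79 [253.5, 142.5] [0.5798 0.1805 0.026 ]
tray_lip 0.71 [260.8, 186.7] [0.524  0.1784 0.014 ]
side_bar_face 0.54 [278.6, 107.0] [0.6144 0.1492 0.025 ]
```

View pics/w1.png

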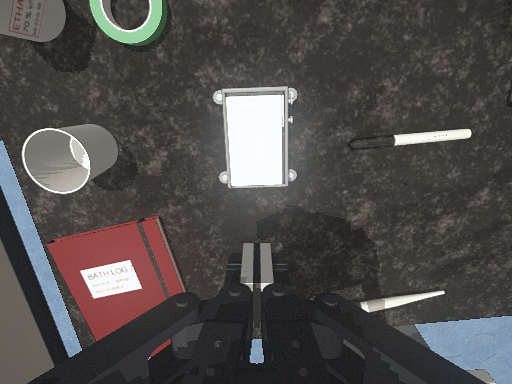

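```bash
python3 - <<'E'
from h import *
import pickle
st,f=pickle.load(open("w1.pkl","rb")); c=wcam(st,f)
im=f["pixels"]; g=im.min(axis=2); 
m=(g>225).astype(np.uint8); n,l,s,ce=cv2.connectedComponentsWithStats(m)
i=l[140,253]; print(s[i])
cnt=cv2.findContours((l==i).astype(np.uint8),cv2.RETR_EXTERNAL,cv2.CHAIN_APPROX_NONE)[0][0].reshape(-1,2)
W=np.array([unproj(*c,p,.026)[:2] for p in cnt])
r=cv2.minAreaRect((W*1000).astype(np.float32)); print(r)
z=cv2.resize(im[70:200,200:310,::-1],None,fx=4.5,fy=4.5,interpolation=cv2.INTER_CUBIC); cv2.imwrite("pics/w1z.png",z)
E
```

```text
[ 226   95   58   91 4800]
((580.1343994140625, 177.8487548828125), (60.810707092285156, 98.82813262939453), 85.2886962890625)
```

View pics/w1z.png

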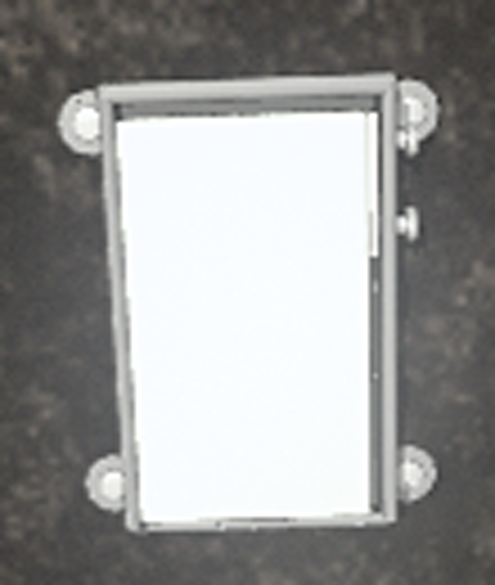

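```bash
python3 - <<'E'
from h import *
import pickle
st,f=pickle.load(open("w1.pkl","rb")); c=wcam(st,f)
A=[unproj(*c,(200+u/4.5-.4,70+v/4.5-.4),.026)[:2] for u,v in [(117,122),(140,521),(367,514),(368,113)]]
A=np.array(A); print(A.round(4)); 
for a,b in [(1,0),(2,3),(2,1),(3,0)]:
    d=A[b]-A[a]; print(np.linalg.norm(d)*1e3,np.degrees(np.arctan2(d[1],d[0])))
print(A.mean(0))
# tray outer walls z=.025
B=np.array([unproj(*c,(200+u/4.5-.4,70+v/4.5-.4),.025)[:2] for u,v in [(100,86),(395,75)]]); d=B[0]-B[1];print(B,np.linalg.norm(d),np.degrees(np.arctan2(d[1],d[0])))
E
```

```text
[[0.6314 0.2041]
 [0.5334 0.2126]
 [0.5286 0.1543]
 [0.6266 0.1452]]
98.30297110142791 -4.999172415062468
98.41921465579699 -5.291472439632668
58.53774337672224 85.22154837220627
59.0403837870717 85.33123629347688
[0.57998251 0.17906433]
[[0.63977381 0.2069419 ]
 [0.63422924 0.13813655]] 0.06902839454627421 85.39286564052215
```

Emit:
step_arm([
  [0.03, 0, -0.08, 0, 0, 0.019, 255],
  [0.06, -0.002, -0.16, 0, 0, 0.019, 255],
  [0.083, -0.004, -0.24, 0, 0, 0.019, 255],
  [0.083, -0.004, -0.31, 0, 0, 0.019, 255],
  [0.083, -0.004, -0.36, 0, 0, 0.019, 255],
  [0.083, -0.004, -0.38, 0, 0, 0.019, 255],
  [0.083, -0.004, -0.386, 0, 0, 0.019, 255],
  [0.083, -0.004, -0.386, 0, 0, 0.019, 255],
])

```text
time: 4.05
tool_pos: [0.5953, 0.1749, 0.0394]
tool_rot: [-0.0, 0.999, -0.046, 0.001]
contact_force: [0.3, -0.3, 1.7]
gripper_width: 0.0
```

```bash
python3 - <<'E'
from plant import monitor, eyes
from h import *
import pickle
st=monitor.state(); f=eyes.grab_frame("wrist"); pickle.dump((st,f),open("w2.pkl","wb"))
cv2.imwrite("pics/w2.png",f["pixels"][:,:,::-1]); print(st["tool_pos"],st["tool_rot"],st["contact_force"],st["ft_torque"],st["time"])
E
```

```text
[0.59528547 0.17486688 0.03941373] [-1.57538915e-04  9.98958318e-01 -4.56251878e-02  7.72653897e-04] [ 0.26891328 -0.3126167   1.69171759] [-0.01387    -0.03902912  0.00639129] 4.05
```

View pics/w2.png

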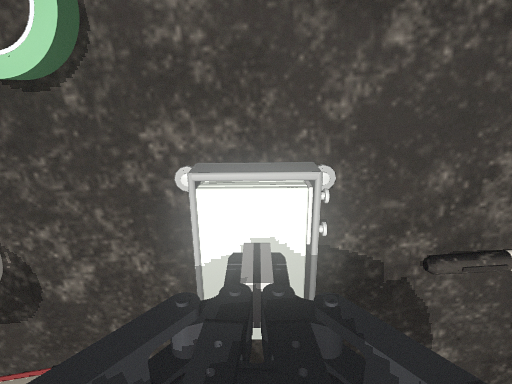

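Emit:
step_arm([
  [0, 0.004, -0.012, 0, 0, 0, 255],
  [0, 0.004, -0.02, 0, 0, 0, 255],
  [0, 0.004, -0.022, 0, 0, 0, 255],
  [0, 0.004, -0.022, 0, 0, 0, 255],
])

```text
time: 4.5
tool_pos: [0.5944, 0.1772, 0.0271]
tool_rot: [0.0, 0.999, -0.045, -0.0]
contact_force: [-0.1, 0.3, 0.4]
gripper_width: 0.001
```

Emit:
step_arm([
  [0, 0, -0.001, 0, 0, 0, 255],
  [0, 0, -0.001, 0, 0, 0, 255],
])

```text
time: 4.7
tool_pos: [0.5946, 0.1772, 0.0269]
tool_rot: [-0.0, 0.999, -0.045, 0.0]
contact_force: [0.8, 0.1, 0.6]
gripper_width: 0.003
```

Emit:
step_arm([
  [0, 0, -0.001, 0, 0, 0, 255],
  [0, 0, -0.001, 0, 0, 0, 255],
])

```text
time: 4.9
tool_pos: [0.5946, 0.1771, 0.0263]
tool_rot: [0.0, 0.999, -0.045, 0.0]
contact_force: [-0.9, 0.6, 0.2]
gripper_width: 0.005
```

Emit:
step_arm([
  [0, 0, -0.0005, 0, 0, 0, 255],
  [0, 0, -0.0005, 0, 0, 0, 255],
])

```text
time: 5.1
tool_pos: [0.5946, 0.1771, 0.0261]
tool_rot: [0.0, 0.999, -0.045, 0.0]
contact_force: [0.5, -0.0, -0.3]
gripper_width: -0.0
```

Emit:
step_arm([
  [0, 0, -0.0005, 0, 0, 0, 255],
  [0, 0, -0.0005, 0, 0, 0, 255],
])

```text
time: 5.3
tool_pos: [0.5946, 0.1771, 0.0261]
tool_rot: [0.0, 0.999, -0.045, 0.0]
contact_force: [-0.5, 0.5, 2.9]
gripper_width: 0.002
```

Emit:
step_arm([
  [0, 0, -0.0005, 0, 0, 0, 255],
  [0, 0, -0.0005, 0, 0, 0, 255],
])

```text
time: 5.5
tool_pos: [0.5947, 0.1771, 0.026]
tool_rot: [0.0, 0.999, -0.045, -0.0]
contact_force: [-2.6, -0.7, 5.1]
gripper_width: 0.001
```

Emit:
step_arm([
  [0, 0, -0.0005, 0, 0, 0, 255],
  [0, 0, -0.0005, 0, 0, 0, 255],
  [0, 0, -0.0005, 0, 0, 0, 255],
])

```text
time: 5.8
tool_pos: [0.5947, 0.1771, 0.0261]
tool_rot: [0.0, 0.999, -0.045, -0.0]
contact_force: [-2.7, -0.7, 6.1]
gripper_width: -0.004
```

```bash
python3 - <<'E'
from plant import monitor, eyes
for k in range(4):
    s=monitor.state(); print(s["time"],s["tool_pos"].round(5),s["contact_force"].round(2),s["ft_torque"].round(3)); eyes.grab_frame("top")
E
```

```text
5.8 [0.59467 0.17714 0.02607] [-2.7  -0.67  6.05] [-0.127  0.592 -0.014]
5.85 [0.59464 0.17717 0.02605] [-3.69 -1.02  6.2 ] [-0.105  0.596  0.038]
5.9 [0.59467 0.17715 0.02605] [-4.22 -0.37  6.61] [-0.136  0.593 -0.078]
5.95 [0.59467 0.17717 0.02606] [-2.6  -1.36  6.15] [-0.099  0.59   0.012]
```

Emit:
step_arm([
  [0, 0, -0.0005, 0, 0, 0, 255],
  [0, 0, -0.0007, 0, 0, 0, 255],
  [0, 0, -0.0007, 0, 0, 0, 255],
])

```text
time: 6.3
tool_pos: [0.5947, 0.1772, 0.0261]
tool_rot: [0.0, 0.999, -0.045, -0.0]
contact_force: [-4.3, -1.2, 8.5]
gripper_width: 0.003
```

Emit:
step_arm([
  [-0.001, 0.0001, -0.0002, 0, 0, 0, 255],
  [-0.002, 0.0002, -0.0002, 0, 0, 0, 255],
  [-0.003, 0.0003, -0.0002, 0, 0, 0, 255],
])

```text
time: 6.6
tool_pos: [0.5946, 0.1772, 0.0261]
tool_rot: [-0.0, 0.999, -0.045, 0.002]
contact_force: [2.7, -2.0, 4.6]
gripper_width: 0.001
```

```bash
cat > q.py <<'E'
from plant import monitor, eyes
import sys
n=int(sys.argv[1]) if len(sys.argv)>1 else 2
for k in range(n):
    s=monitor.state(); print(s["time"],s["tool_pos"].round(5),s["contact_force"].round(2),s["ft_torque"].round(3))
    if k<n-1: eyes.grab_frame("top")
E
python3 q.py 2
```

```text
6.6 [0.59462 0.17719 0.02609] [ 2.74 -2.05  4.61] [-0.218 -0.298  0.017]
6.65 [0.59461 0.17719 0.02606] [ 1.2  -1.7   4.87] [-0.246 -0.237  0.013]
```

Emit:
step_arm([
  [0, 0, -0.0005, 0, 0, 0, 255],
  [-0.001, 0.0001, -0.001, 0, 0, 0, 255],
  [-0.002, 0.0002, -0.001, 0, 0, 0, 255],
])

```text
time: 6.95
tool_pos: [0.5944, 0.1773, 0.0261]
tool_rot: [-0.0, 0.999, -0.045, 0.003]
contact_force: [2.6, -1.8, 6.6]
gripper_width: -0.003
```

```bash
python3 q.py 2
```

```text
6.95 [0.59442 0.17727 0.02606] [ 2.57 -1.78  6.59] [-0.256 -0.469 -0.01 ]
7.0 [0.59435 0.17729 0.02605] [ 2.78 -1.26  5.25] [-0.292 -0.435  0.02 ]
```

Emit:
step_arm([
  [0, 0, -0.0005, 0, 0, 0, 255],
  [-0.001, 0.0001, -0.001, 0, 0, 0, 255],
  [-0.002, 0.0002, -0.001, 0, 0, 0, 255],
])

```text
time: 7.3
tool_pos: [0.594, 0.1775, 0.0261]
tool_rot: [-0.0, 0.999, -0.045, 0.003]
contact_force: [3.8, -1.1, 6.7]
gripper_width: -0.002
```

```bash
python3 q.py 2
```

```text
7.3 [0.59403 0.17745 0.02605] [ 3.79 -1.08  6.69] [-0.211 -0.577 -0.037]
7.35 [0.59398 0.17744 0.02606] [ 3.66 -1.91  7.28] [-0.235 -0.532 -0.013]
```

Emit:
step_arm([
  [0, 0, -0.0006, 0, 0, 0, 255],
  [0, 0, -0.0012, 0, 0, 0, 255],
  [0, 0, -0.0012, 0, 0, 0, 255],
])

```text
time: 7.65
tool_pos: [0.594, 0.1774, 0.026]
tool_rot: [-0.0, 0.999, -0.045, 0.003]
contact_force: [0.8, -1.6, 9.3]
gripper_width: -0.001
```

```bash
python3 q.py 2
```

```text
7.65 [0.59401 0.17744 0.02603] [ 0.77 -1.56  9.28] [-0.359 -0.235  0.037]
7.7 [0.59402 0.17746 0.02606] [ 1.63 -1.77  9.66] [-0.331 -0.176  0.009]
```

Emit:
step_arm([
  [-0.0015, 0.0001, -0.0005, 0, 0, 0, 255],
  [-0.003, 0.0003, -0.001, 0, 0, 0, 255],
  [-0.0045, 0.0004, -0.0014, 0, 0, 0, 255],
])

```text
time: 8.0
tool_pos: [0.5933, 0.1775, 0.0261]
tool_rot: [-0.0, 0.999, -0.045, 0.005]
contact_force: [4.4, -2.1, 10.3]
gripper_width: 0.002
```

```bash
python3 q.py 2
```

```text
8.0 [0.5933  0.17751 0.02606] [ 4.42 -2.06 10.27] [-0.465 -0.817  0.015]
8.05 [0.59323 0.17755 0.02606] [ 3.69 -2.35 10.14] [-0.427 -0.751 -0.009]
```

Emit:
step_arm([
  [-0.0015, 0.0001, -0.0001, 0, 0, 0, 255],
  [-0.003, 0.0003, -0.0002, 0, 0, 0, 255],
  [-0.0045, 0.0004, -0.0003, 0, 0, 0, 255],
  [-0.006, 0.0005, -0.0003, 0, 0, 0, 255],
])

```text
time: 8.45
tool_pos: [0.5904, 0.1778, 0.026]
tool_rot: [-0.0, 0.999, -0.045, 0.005]
contact_force: [3.7, -2.9, 9.0]
gripper_width: -0.0
```

```bash
python3 q.py 2
```

```text
8.45 [0.59042 0.1778  0.02603] [ 3.7  -2.95  8.98] [-0.455 -0.769  0.017]
8.5 [0.59034 0.17777 0.02603] [ 3.84 -2.41  9.86] [-0.437 -0.737  0.05 ]
```

Emit:
step_arm([
  [-0.002, -0.0003, 0, 0, 0, 0, 255],
  [-0.004, -0.0005, 0, 0, 0, 0, 255],
  [-0.006, -0.0005, 0, 0, 0, 0, 255],
  [-0.008, -0.0004, 0, 0, 0, 0, 255],
  [-0.01, -0.0003, 0, 0, 0, 0, 255],
  [-0.012, -0.0001, 0, 0, 0, 0, 255],
])

```text
time: 9.1
tool_pos: [0.5843, 0.1783, 0.0261]
tool_rot: [-0.001, 0.999, -0.045, 0.005]
contact_force: [3.5, -1.9, 8.7]
gripper_width: 0.002
```

```bash
python3 q.py 1;  python3 - <<'E'
from plant import monitor, eyes
from h import *
f=eyes.grab_frame("top"); cv2.imwrite("pics/t3.png",cv2.resize(f["pixels"][150:240,170:250,::-1],None,fx=6,fy=6,interpolation=cv2.INTER_CUBIC))
f=eyes.grab_frame("wrist"); cv2.imwrite("pics/w3.png",f["pixels"][:,:,::-1])
E
```

```text
9.1 [0.58434 0.17826 0.02607] [ 3.45 -1.93  8.7 ] [-0.154 -0.693  0.028]
```

View pics/w3.png

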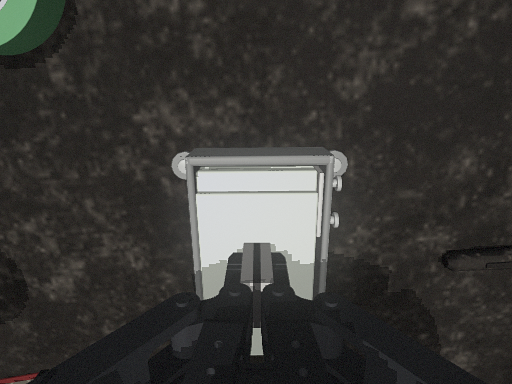

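Emit:
step_arm([
  [-0.002, 0, -0.0002, 0, 0, 0, 255],
  [-0.005, 0, -0.0003, 0, 0, 0, 255],
  [-0.008, 0.0002, -0.0004, 0, 0, 0, 255],
  [-0.011, 0.0004, -0.0004, 0, 0, 0, 255],
  [-0.014, 0.0006, -0.0004, 0, 0, 0, 255],
  [-0.017, 0.0009, -0.0004, 0, 0, 0, 255],
  [-0.02, 0.0012, -0.0004, 0, 0, 0, 255],
])

```text
time: 9.9
tool_pos: [0.5745, 0.1791, 0.026]
tool_rot: [-0.001, 0.999, -0.045, 0.005]
contact_force: [4.1, -0.1, 9.9]
gripper_width: -0.001
```

```bash
python3 q.py 2
```

```text
9.9 [0.57446 0.17905 0.02604] [ 4.13 -0.08  9.92] [-0.132 -0.722 -0.011]
9.95 [0.57426 0.17906 0.02604] [ 4.59  0.14 10.08] [-0.104 -0.598 -0.024]
```

Steady; continue the same way.

Emit:
step_arm([
  [-0.003, 0.0003, 0, 0, 0, 0, 255],
  [-0.006, 0.0005, 0, 0, 0, 0, 255],
  [-0.009, 0.0008, 0, 0, 0, 0, 255],
  [-0.012, 0.001, 0, 0, 0, 0, 255],
  [-0.015, 0.0013, 0, 0, 0, 0, 255],
  [-0.018, 0.0016, 0, 0, 0, 0, 255],
  [-0.021, 0.0018, 0, 0, 0, 0, 255],
])

```text
time: 10.65
tool_pos: [0.564, 0.1799, 0.026]
tool_rot: [-0.001, 0.999, -0.045, 0.005]
contact_force: [4.3, -0.6, 9.3]
gripper_width: 0.002
```

```bash
python3 q.py 2
```

```text
10.65 [0.56395 0.17991 0.02604] [ 4.26 -0.58  9.31] [-0.123 -0.664 -0.008]
10.7 [0.56376 0.17992 0.02604] [ 3.88 -0.43 11.46] [-0.127 -0.561  0.061]
```

Emit:
step_arm([
  [-0.003, 0.0003, 0, 0, 0, 0, 255],
  [-0.006, 0.0005, 0, 0, 0, 0, 255],
  [-0.009, 0.0008, 0, 0, 0, 0, 255],
  [-0.012, 0.001, 0.0001, 0, 0, 0, 255],
  [-0.015, 0.0013, 0.0002, 0, 0, 0, 255],
  [-0.018, 0.0016, 0.0002, 0, 0, 0, 255],
  [-0.021, 0.0018, 0.0002, 0, 0, 0, 255],
])

```text
time: 11.4
tool_pos: [0.5533, 0.1808, 0.026]
tool_rot: [-0.001, 0.999, -0.045, 0.005]
contact_force: [3.7, -0.5, 10.9]
gripper_width: 0.004
```

```bash
python3 q.py 1;  python3 - <<'E'
from plant import monitor, eyes
from h import *
f=eyes.grab_frame("wrist"); cv2.imwrite("pics/w4.png",f["pixels"][:,:,::-1])
E
```

```text
11.4 [0.55333 0.18078 0.02602] [ 3.66 -0.46 10.87] [-0.133 -0.688  0.022]
```

View pics/w4.png

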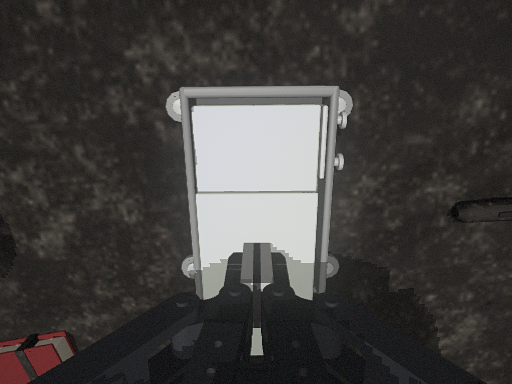

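Emit:
step_arm([
  [0, 0, 0.01, 0, 0, 0, 255],
  [0, 0, 0.05, 0, 0, 0, 255],
  [-0.02, 0, 0.12, 0, 0, 0, 200],
  [-0.05, 0, 0.2, 0, 0, 0, 100],
  [-0.08, 0, 0.28, 0, 0, 0, 0],
  [-0.1, 0, 0.35, 0, 0, 0, 0],
  [-0.1, 0, 0.38, 0, 0, 0, 0],
  [-0.1, 0, 0.4, 0, 0, 0, 0],
  [-0.1, 0, 0.4, 0, 0, 0, 0],
])

```text
time: 12.35
tool_pos: [0.4992, 0.1803, 0.2221]
tool_rot: [-0.0, 0.999, -0.045, 0.0]
contact_force: [0.6, 0.6, 0.3]
gripper_width: 1.0
```

```bash
python3 q.py 1;  python3 - <<'E'
from plant import monitor, eyes
from h import *
import pickle
st=monitor.state(); f=eyes.grab_frame("wrist"); pickle.dump((st,f),open("w5.pkl","wb")); cv2.imwrite("pics/w5.png",f["pixels"][:,:,::-1])
c=wcam(st,f)
for n,z in [("plate_face",.026),("tray_lip",.014)]:
    for d in eyes.pinpoint(n,"wrist")[:2]: print(n,d["p"],d["uv"],unproj(*c,d["uv"],z).round(4))
cv2.imwrite("pics/w5z.png",cv2.resize(f["pixels"][60:230,190:320,::-1],None,fx=3.5,fy=3.5,interpolation=cv2.INTER_CUBIC))
E
```

```text
12.35 [0.49923 0.18031 0.22213] [0.63 0.55 0.35] [-0.024 -0.006 -0.011]
plate_face 0.64 [250.2, 132.9] [0.5376 0.1842 0.026 ]
```

View pics/w5.png

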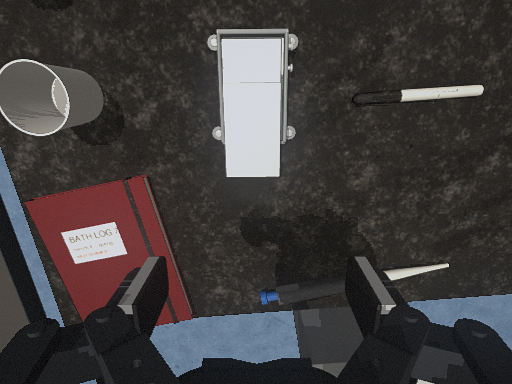

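View pics/w5z.png

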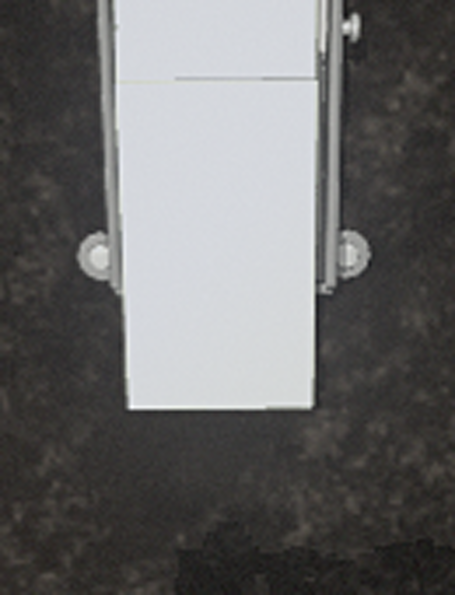

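```bash
python3 - <<'E'
from h import *
import pickle
st,f=pickle.load(open("w5.pkl","rb")); c=wcam(st,f)
A=np.array([unproj(*c,(190+u/3.5-.4,60+v/3.5-.4),.026)[:2] for u,v in [(117,79),(128,409),(313,409),(318,78)]]); print(A.round(4))
for a,b in [(1,0),(2,3),(2,1),(3,0)]:
    d=A[b]-A[a]; print(np.linalg.norm(d)*1e3,np.degrees(np.arctan2(d[1],d[0])))
print(A.mean(0), A[1:3].mean(0))
print(P(c,[[*st["tool_pos"]]]))
L=np.array([unproj(*c,(190+u/3.5-.4,60+v/3.5-.4),.025)[:2] for u,v in [(118,291),(328,291)]]); print("walls front",L,np.linalg.norm(L[0]-L[1]))
E
```

```text
[[0.591  0.2068]
 [0.492  0.2157]
 [0.4867 0.1567]
 [0.5859 0.1486]]
99.34686985641164 -5.150555161865891
99.6287363054416 -4.685932310615923
59.17814259710191 84.79882940791565
58.37065788412428 85.07159032364451
[0.53889396 0.18194461] [0.48933359 0.18620904]
[[257.91566099 259.62656477]]
walls front [[0.52963296 0.21427194]
 [0.52374093 0.14952258]] 0.06501688296400959
```

Emit:
step_arm([
  [0.006, 0.0095, -0.08, 0, 0, 0, 0],
  [0.006, 0.0095, -0.16, 0, 0, 0, 0],
  [0.006, 0.0095, -0.24, 0, 0, 0, 0],
  [0.006, 0.0095, -0.29, 0, 0, 0, 0],
  [0.006, 0.0095, -0.32, 0, 0, 0, 0],
  [0.006, 0.0095, -0.34, 0, 0, 0, 0],
  [0.006, 0.0095, -0.34, 0, 0, 0, 0],
])

```text
time: 13.2
tool_pos: [0.501, 0.1848, 0.0509]
tool_rot: [0.0, 0.999, -0.045, -0.001]
contact_force: [-0.4, 0.5, -0.3]
gripper_width: 0.993
```

```bash
python3 q.py 1;  python3 - <<'E'
from plant import monitor, eyes
from h import *
import pickle
st=monitor.state(); f=eyes.grab_frame("wrist"); pickle.dump((st,f),open("w6.pkl","wb")); cv2.imwrite("pics/w6.png",f["pixels"][:,:,::-1])
E
```

```text
13.2 [0.50102 0.1848  0.05086] [-0.38  0.47 -0.3 ] [-0.007 -0.004  0.026]
```

View pics/w6.png

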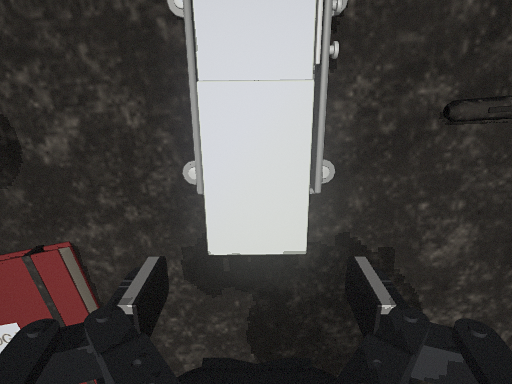

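```bash
python3 - <<'E'
from h import *
import pickle
st,f=pickle.load(open("w6.pkl","rb")); c=wcam(st,f)
for uv in [(208,254),(307,253),(197,80),(313,80)]: print(unproj(*c,uv,.026).round(4))
E
```

```text
[0.4928 0.2156 0.026 ]
[0.4881 0.1562 0.026 ]
[0.5908 0.2072 0.026 ]
[0.5856 0.1495 0.026 ]
```

Emit:
step_arm([
  [0.005, 0, -0.04, 0, 0, 0, 0],
  [0.005, 0, -0.07, 0, 0, 0, 0],
  [0.005, 0, -0.085, 0, 0, 0, 0],
  [0.005, 0, -0.091, 0, 0, 0, 0],
  [0.005, 0, -0.091, 0, 0, 0, 0],
  [0.005, 0, -0.091, 0, 0, 0, 0],
])

```text
time: 13.85
tool_pos: [0.5048, 0.1852, 0.0075]
tool_rot: [-0.0, 0.999, -0.045, 0.001]
contact_force: [0.5, -0.0, 0.3]
gripper_width: 0.999
```

```bash
python3 q.py 1;  python3 - <<'E'
from plant import monitor, eyes
from h import *
import pickle
st=monitor.state(); f=eyes.grab_frame("wrist"); pickle.dump((st,f),open("w7.pkl","wb")); cv2.imwrite("pics/w7.png",f["pixels"][:,:,::-1])
E
```

```text
13.85 [0.50484 0.18516 0.00747] [ 0.54 -0.04  0.27] [ 0.035 -0.009 -0.032]
```

View pics/w7.png

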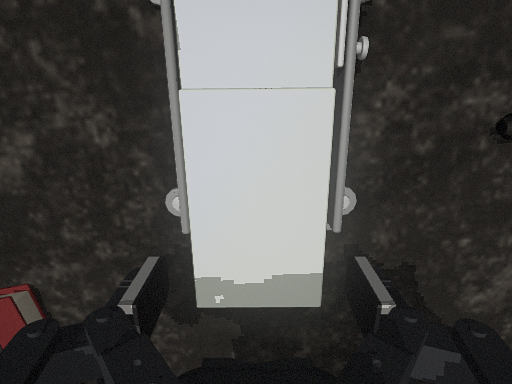

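Emit:
step_arm([
  [0, 0, -0.009, 0, 0, 0, 0],
  [0, 0, -0.009, 0, 0, 0, 55],
  [0, 0, -0.009, 0, 0, 0, 55],
  [0, 0, -0.009, 0, 0, 0, 55],
  [0, 0, -0.009, 0, 0, 0, 55],
])

```text
time: 14.4
tool_pos: [0.5044, 0.1851, 0.0024]
tool_rot: [-0.0, 0.999, -0.045, 0.0]
contact_force: [-0.3, 0.0, -0.2]
gripper_width: 0.783
```

```bash
python3 q.py 1;  python3 - <<'E'
from plant import monitor, eyes
from h import *
import pickle
st=monitor.state(); f=eyes.grab_frame("wrist"); pickle.dump((st,f),open("w8.pkl","wb")); cv2.imwrite("pics/w8.png",f["pixels"][:,:,::-1])
E
```

```text
14.4 [0.50439 0.18508 0.00238] [-0.32  0.   -0.16] [-0.047  0.032 -0.017]
```

View pics/w8.png

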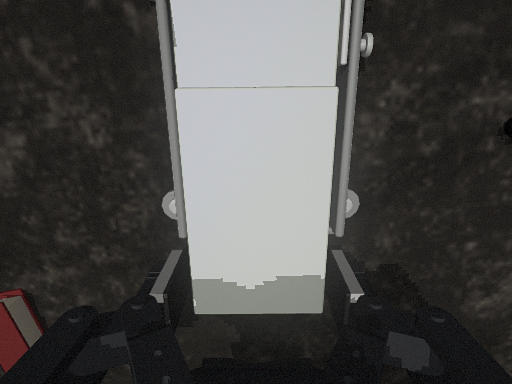

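Emit:
step_arm([
  [0, 0, 0, 0, 0, 0, 75],
  [0, 0, 0, 0, 0, 0, 255],
  [0, 0, 0, 0, 0, 0, 255],
  [0, 0, 0, 0, 0, 0, 255],
])

```text
time: 14.85
tool_pos: [0.5043, 0.1849, 0.0025]
tool_rot: [0.0, 0.999, -0.045, -0.0]
contact_force: [-2.4, -2.2, 3.6]
gripper_width: 0.683
```

```bash
python3 q.py 2
```

```text
14.85 [0.5043  0.18489 0.00253] [-2.41 -2.19  3.63] [-0.336  0.244 -0.03 ]
14.9 [0.50434 0.18487 0.00253] [-2.11 -2.1   4.28] [-0.39   0.308 -0.078]
```

Emit:
step_arm([
  [0, 0, 0.002, 0, 0, 0, 255],
  [0, 0, 0.006, 0, 0, 0, 255],
  [0, 0, 0.014, 0, 0, 0, 255],
  [0, 0, 0.03, 0, 0, 0, 255],
  [0, 0, 0.06, 0, 0, 0, 255],
  [0, 0, 0.1, 0, 0, 0, 255],
  [0, 0, 0.14, 0, 0, 0, 255],
  [0, 0, 0.16, 0, 0, 0, 255],
  [0, 0, 0.16, 0, 0, 0, 255],
])

```text
time: 15.8
tool_pos: [0.5061, 0.1855, 0.0852]
tool_rot: [-0.001, 0.999, -0.045, 0.002]
contact_force: [-0.2, 0.8, -0.9]
gripper_width: 0.685
```

```bash
python3 q.py 1;  python3 - <<'E'
from plant import monitor, eyes
from h import *
import pickle
st=monitor.state(); f=eyes.grab_frame("wrist"); pickle.dump((st,f),open("w9.pkl","wb")); cv2.imwrite("pics/w9.png",f["pixels"][:,:,::-1])
f=eyes.grab_frame("scene"); cv2.imwrite("pics/s9.png",cv2.resize(f["pixels"][120:300,160:340,::-1],None,fx=3,fy=3))
E
```

```text
15.8 [0.50608 0.18552 0.08519] [-0.22  0.83 -0.92] [0.01  0.007 0.001]
```

View pics/w9.png

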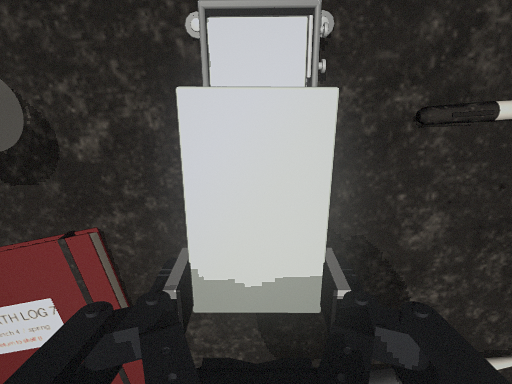

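View pics/s9.png

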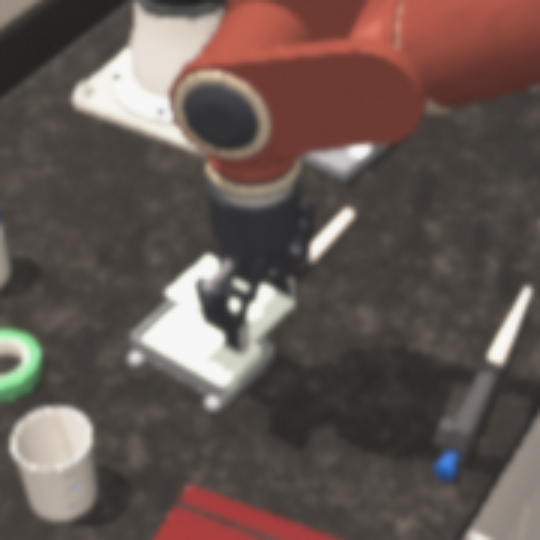

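Emit:
step_arm([
  [0, -0.01, 0.05, 0, 0, 0, 255],
  [-0.01, -0.05, 0.1, 0, 0, 0, 255],
  [-0.02, -0.12, 0.16, 0, 0, 0, 255],
  [-0.02, -0.2, 0.22, 0, 0, 0, 255],
  [-0.02, -0.29, 0.27, 0, 0, 0, 255],
  [-0.02, -0.38, 0.29, 0, 0, 0, 255],
  [-0.02, -0.47, 0.29, 0, 0, 0, 255],
  [-0.02, -0.56, 0.29, 0, 0, 0, 255],
  [-0.02, -0.64, 0.29, 0, 0, 0, 255],
  [-0.02, -0.69, 0.29, 0, 0, 0, 255],
])

```text
time: 16.9
tool_pos: [0.4933, -0.1623, 0.2256]
tool_rot: [-0.0, 0.999, -0.047, -0.001]
contact_force: [-0.5, 0.6, -1.2]
gripper_width: 0.683
```

Emit:
step_arm([
  [0, -0.02, 0, 0, 0, 0, 255],
  [0, -0.02, 0, 0, 0, 0, 255],
  [0, -0.02, 0, 0, 0, 0, 255],
])

```text
time: 17.2
tool_pos: [0.4941, -0.169, 0.2265]
tool_rot: [-0.001, 0.999, -0.045, -0.001]
contact_force: [-0.5, 0.7, -1.9]
gripper_width: 0.685
```

```bash
python3 q.py 1;  python3 - <<'E'
from plant import monitor, eyes
from h import *
import pickle
st=monitor.state(); f=eyes.grab_frame("wrist"); pickle.dump((st,f),open("w10.pkl","wb")); cv2.imwrite("pics/w10.png",f["pixels"][:,:,::-1])
c=wcam(st,f)
for n,z in [("light_stage",0),("stage_stop",.024)]:
    for d in eyes.pinpoint(n,"wrist")[:2]: print(n,d["p"],d["uv"],unproj(*c,d["uv"],z).round(4))
cv2.imwrite("pics/w10z.png",cv2.resize(f["pixels"][0:130,180:340,::-1],None,fx=4.5,fy=4.5,interpolation=cv2.INTER_CUBIC))
E
```

```text
17.2 [ 0.49413 -0.16897  0.22648] [-0.52  0.7  -1.86] [-0.002  0.029 -0.052]
light_stage 0.93 [252.0, 41.6] [ 0.6239 -0.175   0.    ]
stage_stop 0.97 [253.2, 6.3] [ 0.6514 -0.1791  0.024 ]
stage_stop 0.66 [256.1, 217.2] [ 0.4316 -0.162   0.024 ]
```

View pics/w10.png

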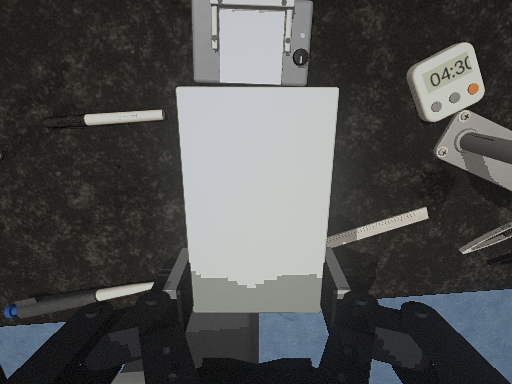

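View pics/w10z.png

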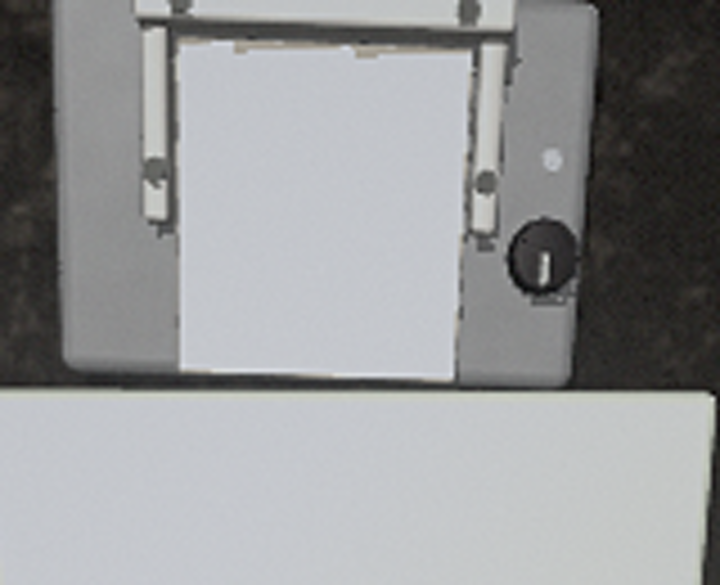

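```bash
cat > stg.py <<'E'
from h import *
import pickle
st,f=pickle.load(open("w10.pkl","rb")); c=wcam(st,f)
g=lambda u,v,z: unproj(*c,(180+u/4.5-.4,v/4.5-.4),z)[:2]
def rep(n,a,b): d=b-a; print(n,a.round(4),b.round(4),"len %.1f ang %.2f"%(np.linalg.norm(d)*1e3,np.degrees(np.arctan2(d[1],d[0]))))
D=[g(178,41,.024),g(472,49,.024),g(455,381,.024),g(179,370,.024)]
rep("diff L",D[3],D[0]);rep("diff R",D[2],D[1]);rep("diff far",D[1],D[0]);rep("diff near",D[2],D[3])
L=[g(168,220,.03),g(168,26,.03)]; R=[g(471,232,.03),g(481,42,.03)]
rep("gL",*L);rep("gR",*R);rep("gapnear",R[0],L[0])
rep("railtop",g(515,34,.034),g(137,19,.034)); rep("front",g(570,386,.022),g(65,368,.022))
print("diff centre(x=-5)",np.mean(D,0), "far mid(x=29)",(D[0]+D[1])/2,"near mid(-39)",(D[2]+D[3])/2)
z=st["tool_pos"][2]+.0236
pl=np.array([unproj(*c,p,z)[:2] for p in [(179,87.5),(338,87.5),(321,312),(193,312)]])
print("plate",pl.round(4),pl.mean(0)); rep("pL",pl[3],pl[0]);rep("pR",pl[2],pl[1]);rep("pf",pl[2],pl[3])
print("far mid",pl[:2].mean(0),"tool",st["tool_pos"])
E
python3 stg.py
```

```text
diff L [ 0.5864 -0.1379] [ 0.6524 -0.1462] len 66.5 ang -7.18
diff R [ 0.5783 -0.2009] [ 0.6452 -0.2089] len 67.3 ang -6.82
diff far [ 0.6452 -0.2089] [ 0.6524 -0.1462] len 63.2 ang 83.46
diff near [ 0.5783 -0.2009] [ 0.5864 -0.1379] len 63.6 ang 82.69
gL [ 0.6171 -0.1401] [ 0.654 -0.145] len 37.2 ang -7.51
gR [ 0.6088 -0.206 ] [ 0.6451 -0.2103] len 36.6 ang -6.79
gapnear [ 0.6088 -0.206 ] [ 0.6171 -0.1401] len 66.4 ang 82.77
railtop [ 0.6451 -0.217 ] [ 0.6549 -0.1391] len 78.6 ang 82.84
front [ 0.5748 -0.2276] [ 0.5893 -0.1115] len 117.0 ang 82.92
diff centre(x=-5) [ 0.61556137 -0.17348666] far mid(x=29) [ 0.64876134 -0.17756173] near mid(-39) [ 0.5823614  -0.16941159]
plate [[ 0.5803 -0.1483]
 [ 0.5752 -0.2047]
 [ 0.4784 -0.1965]
 [ 0.4836 -0.1381]] [ 0.52935409 -0.17189344]
pL [ 0.4836 -0.1381] [ 0.5803 -0.1483] len 97.2 ang -6.00
pR [ 0.4784 -0.1965] [ 0.5752 -0.2047] len 97.2 ang -4.87
pf [ 0.4784 -0.1965] [ 0.4836 -0.1381] len 58.6 ang 84.88
far mid [ 0.5777446  -0.17649894] tool [ 0.49412642 -0.16897009  0.22647994]
```

```bash
python3 - <<'E'
from h import *
for z in (0,.1,.15,.2,.25,.3,.4): print(z,unproj(*TOP,(335,112),z).round(3),unproj(*TOP,(320,143),z).round(3))
R=cv2.Rodrigues(np.array(TOP[1]))[0]; print(-R.T@np.array(TOP[2]))
S=np.array([.6507,-.1778]); a=np.radians(-7.1); e=np.array([np.cos(a),np.sin(a)])
for d in (.012,.0): print(d,S-e*(.0855+d))
E
```

```text
0 [ 0.828 -0.222  0.   ] [ 0.731 -0.175  0.   ]
0.1 [ 0.792 -0.203  0.1  ] [ 0.704 -0.16   0.1  ]
0.15 [ 0.774 -0.193  0.15 ] [ 0.69  -0.152  0.15 ]
0.2 [ 0.756 -0.183  0.2  ] [ 0.677 -0.144  0.2  ]
0.25 [ 0.738 -0.173  0.25 ] [ 0.663 -0.136  0.25 ]
0.3 [ 0.72  -0.163  0.3  ] [ 0.65  -0.129  0.3  ]
0.4 [ 0.685 -0.143  0.4  ] [ 0.623 -0.113  0.4  ]
[ 0.4291517  -0.00124349  1.11567992]
0.012 [ 0.55394764 -0.16574886]
0.0 [ 0.56585562 -0.16723207]
```

```bash
python3 - <<'E'
import cv2
im=cv2.imread("pics/scene0.png"); cv2.imwrite("pics/scene0y.png",cv2.resize(im[0:200,150:320],None,fx=3.5,fy=3,interpolation=cv2.INTER_CUBIC))
E
```

```text
(no output)
```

View pics/scene0y.png

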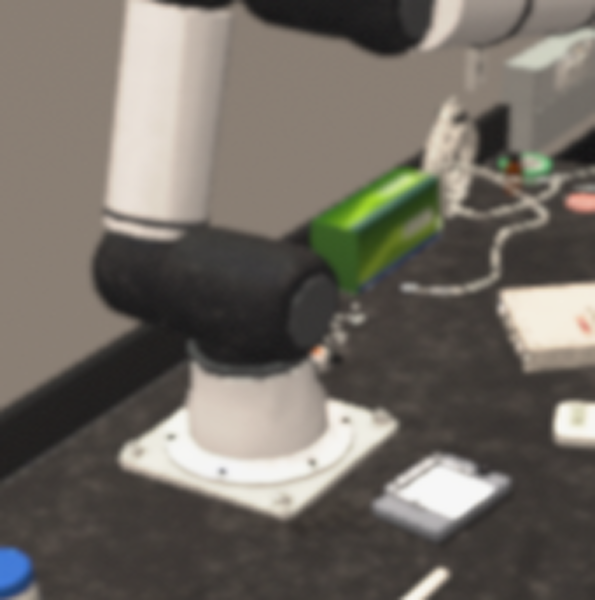

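Emit:
step_arm([
  [0.02, 0.001, -0.04, 0, 0, -0.005, 255],
  [0.05, 0.002, -0.1, 0, 0, -0.012, 255],
  [0.08, 0.004, -0.17, 0, 0, -0.022, 255],
  [0.11, 0.006, -0.24, 0, 0, -0.022, 255],
  [0.12, 0.006, -0.3, 0, 0, -0.022, 255],
  [0.12, 0.006, -0.34, 0, 0, -0.022, 255],
  [0.12, 0.006, -0.36, 0, 0, -0.022, 255],
  [0.12, 0.006, -0.36, 0, 0, -0.022, 255],
  [0.12, 0.006, -0.36, 0, 0, -0.022, 255],
])

```text
time: 18.25
tool_pos: [0.5551, -0.1669, 0.0485]
tool_rot: [0.0, 0.998, -0.062, 0.001]
contact_force: [-0.1, 0.4, -0.8]
gripper_width: 0.684
```

```bash
python3 q.py 1;  python3 - <<'E'
from plant import monitor, eyes
from h import *
import pickle
st=monitor.state(); f=eyes.grab_frame("wrist"); pickle.dump((st,f),open("w11.pkl","wb")); cv2.imwrite("pics/w11.png",f["pixels"][:,:,::-1])
c=wcam(st,f)
for z in (.034,): print(P(c,[[.6507,-.1778,z]]))
for d in eyes.pinpoint("stage_stop","wrist")[:2]: print(d["p"],d["uv"],unproj(*c,d["uv"],.024).round(4))
E
```

```text
18.25 [ 0.55509 -0.16688  0.0485 ] [-0.09  0.36 -0.77] [-0.005  0.04  -0.004]
[[256.16406499  59.16290188]]
0.95 [259.3, 58.4] [ 0.6516 -0.1795  0.024 ]
```

View pics/w11.png

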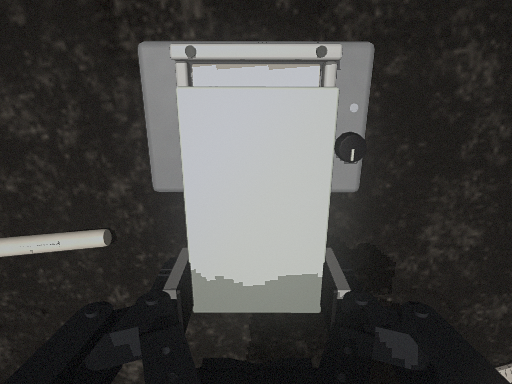

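Emit:
step_arm([
  [0, 0.0014, -0.02, 0, 0, 0, 255],
  [0, 0.0014, -0.045, 0, 0, 0, 255],
  [0, 0.0014, -0.06, 0, 0, 0, 255],
  [0, 0.0014, -0.068, 0, 0, 0, 255],
  [0, 0.0014, -0.07, 0, 0, 0, 255],
  [0, 0.0014, -0.07, 0, 0, 0, 255],
])

```text
time: 18.95
tool_pos: [0.5542, -0.1663, 0.012]
tool_rot: [-0.0, 0.998, -0.062, -0.0]
contact_force: [0.7, 0.7, -0.6]
gripper_width: 0.677
```

```bash
python3 q.py 1;  python3 - <<'E'
from plant import monitor, eyes
from h import *
import pickle
st=monitor.state(); f=eyes.grab_frame("wrist"); pickle.dump((st,f),open("w12.pkl","wb")); cv2.imwrite("pics/w12.png",cv2.resize(f["pixels"][20:220,120:400,::-1],None,fx=2.8,fy=2.8,interpolation=cv2.INTER_CUBIC))
E
```

```text
18.95 [ 0.55424 -0.16626  0.01202] [ 0.72  0.66 -0.56] [ 0.056  0.007 -0.009]
```

View pics/w12.png

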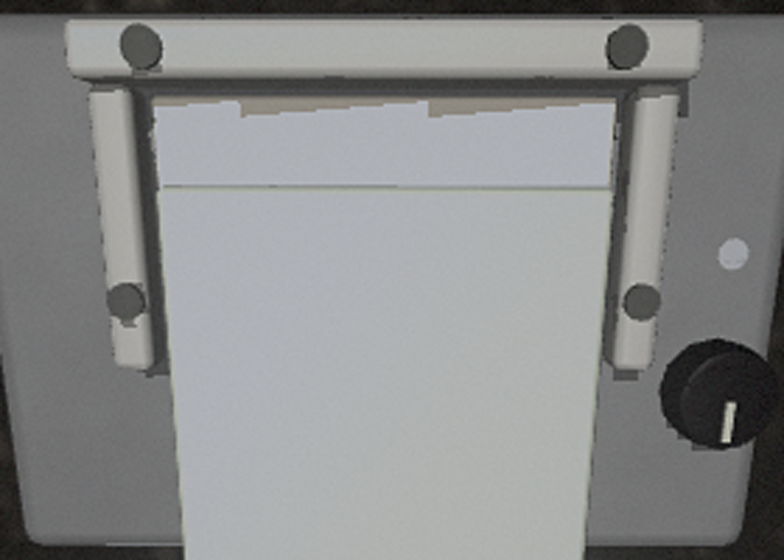

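Emit:
step_arm([
  [0, 0, -0.005, 0, 0, 0, 255],
  [0, 0, -0.009, 0, 0, 0, 255],
  [0, 0, -0.01, 0, 0, 0, 255],
  [0, 0, -0.01, 0, 0, 0, 255],
])

```text
time: 19.4
tool_pos: [0.5542, -0.1662, 0.0072]
tool_rot: [-0.0, 0.998, -0.062, -0.0]
contact_force: [-0.0, 0.8, -0.8]
gripper_width: 0.684
```

Emit:
step_arm([
  [0, 0, -0.001, 0, 0, 0, 255],
  [0, 0, -0.001, 0, 0, 0, 255],
])

```text
time: 19.6
tool_pos: [0.5543, -0.1663, 0.0068]
tool_rot: [-0.0, 0.998, -0.062, 0.0]
contact_force: [-0.8, -0.1, -0.6]
gripper_width: 0.682
```

Emit:
step_arm([
  [0, 0, -0.001, 0, 0, 0, 255],
  [0, 0, -0.001, 0, 0, 0, 255],
])

```text
time: 19.8
tool_pos: [0.5543, -0.1662, 0.0063]
tool_rot: [-0.0, 0.998, -0.062, -0.0]
contact_force: [0.3, 0.5, -0.7]
gripper_width: 0.681
```

Emit:
step_arm([
  [0, 0, -0.001, 0, 0, 0, 255],
  [0, 0, -0.001, 0, 0, 0, 255],
])

```text
time: 20.0
tool_pos: [0.5545, -0.1663, 0.006]
tool_rot: [0.0, 0.998, -0.062, 0.0]
contact_force: [-0.4, 0.2, -0.2]
gripper_width: 0.685
```

Emit:
step_arm([
  [0, 0, -0.001, 0, 0, 0, 255],
  [0, 0, -0.001, 0, 0, 0, 255],
])

```text
time: 20.2
tool_pos: [0.5546, -0.1664, 0.0057]
tool_rot: [0.0, 0.998, -0.062, 0.0]
contact_force: [-0.5, 0.2, 2.2]
gripper_width: 0.687
```

Emit:
step_arm([
  [0, 0, -0.001, 0, 0, 0, 255],
  [0, 0, -0.001, 0, 0, 0, 255],
])

```text
time: 20.4
tool_pos: [0.5547, -0.1664, 0.0054]
tool_rot: [0.0, 0.998, -0.062, 0.0]
contact_force: [-1.5, -0.0, 4.9]
gripper_width: 0.683
```

Emit:
step_arm([
  [0, 0, 0.0014, 0, 0, 0, 255],
  [0.003, -0.0004, 0.0014, 0, 0, 0, 255],
  [0.007, -0.0009, 0.0014, 0, 0, 0, 255],
  [0.011, -0.0014, 0.0014, 0, 0, 0, 255],
  [0.015, -0.0019, 0.0014, 0, 0, 0, 255],
  [0.018, -0.0022, 0.0014, 0, 0, 0, 255],
  [0.018, -0.0022, 0.0014, 0, 0, 0, 255],
])

```text
time: 21.1
tool_pos: [0.5639, -0.1675, 0.0057]
tool_rot: [0.0, 0.998, -0.062, 0.0]
contact_force: [-0.6, -0.5, 4.7]
gripper_width: 0.685
```

```bash
python3 q.py 1;  python3 - <<'E'
from plant import monitor, eyes
from h import *
import pickle
st=monitor.state(); f=eyes.grab_frame("wrist"); pickle.dump((st,f),open("w13.pkl","wb")); cv2.imwrite("pics/w13.png",cv2.resize(f["pixels"][20:220,120:400,::-1],None,fx=2.8,fy=2.8,interpolation=cv2.INTER_CUBIC))
E
```

```text
21.1 [ 0.56386 -0.16751  0.00574] [-0.62 -0.47  4.75] [-0.036 -0.007  0.003]
```

View pics/w13.png

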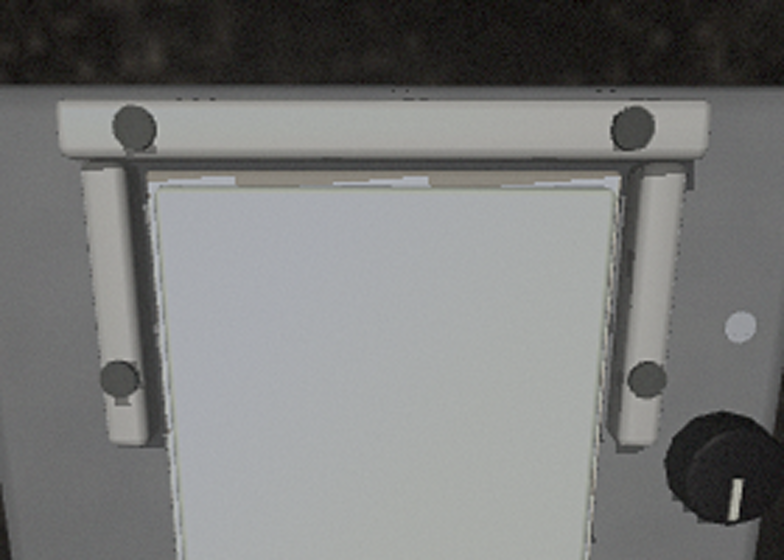

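Emit:
step_arm([
  [0.001, -0.0001, 0.0006, 0, 0, 0, 255],
  [0.003, -0.0004, 0.0006, 0, 0, 0, 255],
  [0.004, -0.0005, 0.0006, 0, 0, 0, 255],
  [0.004, -0.0005, 0.0006, 0, 0, 0, 255],
])

```text
time: 21.55
tool_pos: [0.5653, -0.1676, 0.0058]
tool_rot: [-0.0, 0.998, -0.062, -0.0]
contact_force: [-1.3, 0.6, 4.2]
gripper_width: 0.681
```

Emit:
step_arm([
  [0.001, -0.0001, 0, 0, 0, 0, 255],
  [0.001, -0.0001, 0, 0, 0, 0, 255],
])

```text
time: 21.75
tool_pos: [0.5658, -0.1676, 0.0058]
tool_rot: [-0.0, 0.998, -0.062, -0.0]
contact_force: [-1.7, 1.2, 4.6]
gripper_width: 0.682
```

Emit:
step_arm([
  [0.001, -0.0001, 0, 0, 0, 0, 255],
  [0.001, -0.0001, 0, 0, 0, 0, 255],
])

```text
time: 21.95
tool_pos: [0.5664, -0.1677, 0.0058]
tool_rot: [-0.0, 0.998, -0.062, 0.0]
contact_force: [-2.6, -0.1, 4.3]
gripper_width: 0.686
```

Emit:
step_arm([
  [0.001, -0.0001, 0, 0, 0, 0, 255],
  [0.001, -0.0001, 0, 0, 0, 0, 255],
])

```text
time: 22.15
tool_pos: [0.5669, -0.1678, 0.0058]
tool_rot: [0.0, 0.998, -0.062, 0.0]
contact_force: [-2.2, 0.1, 4.2]
gripper_width: 0.687
```

Emit:
step_arm([
  [0.001, -0.0001, 0, 0, 0, 0, 255],
  [0.001, -0.0001, 0, 0, 0, 0, 255],
])

```text
time: 22.35
tool_pos: [0.5669, -0.1677, 0.0058]
tool_rot: [-0.0, 0.998, -0.062, -0.001]
contact_force: [-3.7, 0.7, 6.2]
gripper_width: 0.685
```

Emit:
step_arm([
  [0.001, -0.0001, 0, 0, 0, 0, 255],
  [0.001, -0.0001, 0, 0, 0, 0, 255],
])

```text
time: 22.55
tool_pos: [0.5669, -0.1677, 0.0058]
tool_rot: [-0.0, 0.998, -0.062, -0.001]
contact_force: [-5.8, 0.6, 9.2]
gripper_width: 0.682
```

Emit:
step_arm([
  [-0.001, 0.0001, 0.0008, 0, 0, 0, 255],
  [-0.0014, 0.0002, 0.0012, 0, 0, 0, 255],
  [-0.0014, 0.0002, 0.0012, 0, 0, 0, 255],
])

```text
time: 22.85
tool_pos: [0.5669, -0.1677, 0.0059]
tool_rot: [-0.0, 0.998, -0.062, -0.0]
contact_force: [-0.2, -0.6, 2.1]
gripper_width: 0.686
```

```bash
python3 q.py 2;  python3 - <<'E'
from plant import monitor, eyes
from h import *
import pickle
st=monitor.state(); f=eyes.grab_frame("wrist"); pickle.dump((st,f),open("w14.pkl","wb")); cv2.imwrite("pics/w14.png",cv2.resize(f["pixels"][20:220,120:400,::-1],None,fx=2.8,fy=2.8,interpolation=cv2.INTER_CUBIC))
E
```

```text
22.85 [ 0.56688 -0.1677   0.00592] [-0.21 -0.62  2.14] [-0.116  0.191 -0.009]
22.9 [ 0.56688 -0.16771  0.00593] [-0.83 -0.39  1.32] [-0.169  0.143 -0.035]
```

View pics/w14.png

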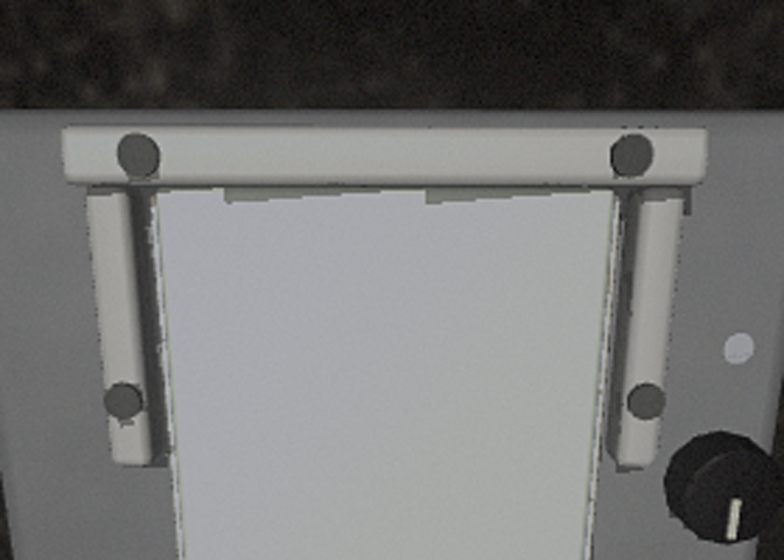

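Emit:
step_arm([
  [0, 0, 0, 0, 0, 0, 55],
  [0, 0, 0, 0, 0, 0, 20],
  [0, 0, 0, 0, 0, 0, 0],
  [0, 0, 0, 0, 0, 0, 0],
  [0, 0, 0, 0, 0, 0, 0],
])

```text
time: 23.45
tool_pos: [0.5671, -0.1677, 0.0064]
tool_rot: [-0.0, 0.998, -0.062, 0.0]
contact_force: [0.6, 0.1, -0.8]
gripper_width: 1.002
```

```bash
python3 q.py 1;  python3 - <<'E'
from plant import monitor, eyes
from h import *
import pickle
st=monitor.state(); f=eyes.grab_frame("wrist"); pickle.dump((st,f),open("w15.pkl","wb")); cv2.imwrite("pics/w15.png",f["pixels"][:,:,::-1])
E
```

```text
23.45 [ 0.56714 -0.1677   0.00637] [ 0.59  0.06 -0.77] [-0.041 -0.032  0.064]
```

View pics/w15.png

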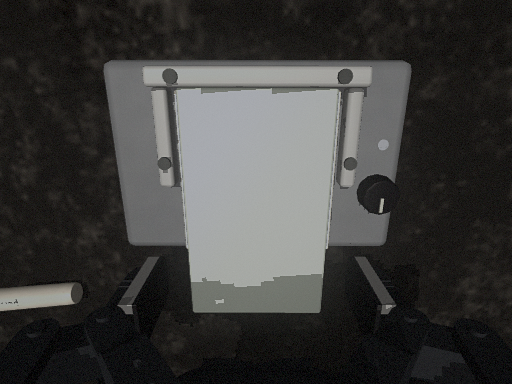

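Emit:
step_arm([
  [0, 0, 0.02, 0, 0, 0, 0],
  [0, 0, 0.06, 0, 0, 0, 0],
  [0, 0, 0.13, 0, 0, 0, 0],
  [0, 0, 0.2, 0, 0, 0, 0],
  [-0.04, 0, 0.27, 0, 0, 0, 0],
  [-0.08, 0, 0.33, 0, 0, 0, 0],
  [-0.1, 0, 0.37, 0, 0, 0, 0],
  [-0.1, 0, 0.37, 0, 0, 0, 0],
  [-0.1, 0, 0.37, 0, 0, 0, 0],
])

```text
time: 24.4
tool_pos: [0.5174, -0.1678, 0.1918]
tool_rot: [0.0, 0.998, -0.062, 0.001]
contact_force: [0.3, -0.1, -0.7]
gripper_width: 1.004
```

```bash
python3 q.py 1;  python3 - <<'E'
from plant import monitor, eyes
from h import *
import pickle
st=monitor.state(); f=eyes.grab_frame("wrist"); pickle.dump((st,f),open("w16.pkl","wb")); cv2.imwrite("pics/w16.png",cv2.resize(f["pixels"][0:200,170:350,::-1],None,fx=3,fy=3,interpolation=cv2.INTER_CUBIC))
f=eyes.grab_frame("top"); cv2.imwrite("pics/t16.png",cv2.resize(f["pixels"][140:260,110:410,::-1],None,fx=2.6,fy=2.6,interpolation=cv2.INTER_CUBIC))
f=eyes.grab_frame("scene"); cv2.imwrite("pics/s16.png",cv2.resize(f["pixels"][120:300,160:340,::-1],None,fx=3,fy=3,interpolation=cv2.INTER_CUBIC))
E
```

```text
24.4 [ 0.51737 -0.16782  0.19178] [ 0.33 -0.07 -0.73] [ 0.049 -0.027 -0.01 ]
```

View pics/w16.png

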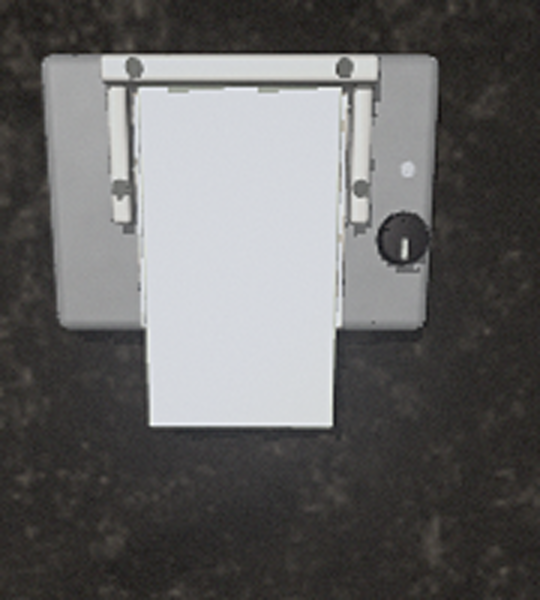

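View pics/t16.png

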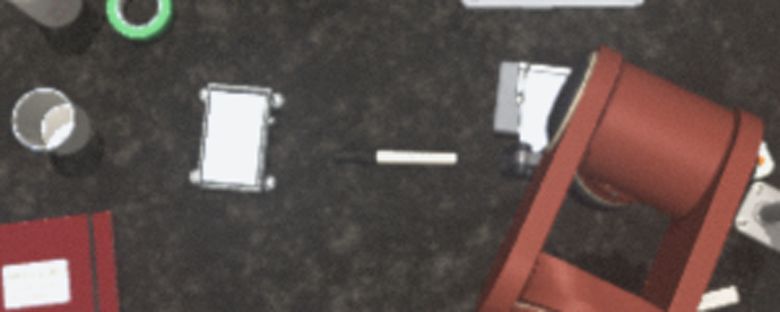

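View pics/s16.png

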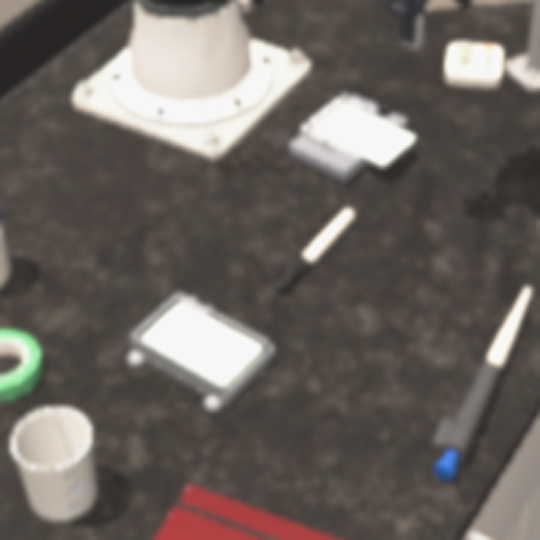

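```bash
python3 -c "
from plant import manip; print(manip.job_done())"
```

```text
the job is handed in; nothing more can be done
None
```

The top plate is now on the light stage, home against the stop rail, and I handed the job in at about 24.5 s of the 64 s. `job_done` reports no verdict, so the results below come from my own force readings and pictures.

- **Slide-out:** I pressed with the shut fingertips and found contact at TCP z = 26.1 mm. I slid the plate about 41 mm with measured press readings mostly between 8.5 and 11.5 N. From the picture, it overhung the tray front by about 37 mm and lay flat. That puts it about 41 to 45 mm out in the tray's frame, inside the allowed 25 to 58 mm.
- **Carry and placing:** I gripped it across the overhanging end, carried it over and lowered it between the guides. It met the rail with a peak reading of 5.8 N along x and 9.2 N vertically, about 11 N combined against the 14 N limit. I eased the load off before opening the fingers.
- **Last checks:** The last wrist picture shows the plate square and centred between the guides, its end at the rail and its free end over the front. The remaining stack showed no visible shift in the last top and scene pictures. The gripper was open and clear, and the pen and beaker looked untouched. The timer was partly hidden behind the arm in the top view but looked in place in the scene view.
- **Disagreement:** Lengths measured with the wrist camera came out 1 to 3% short, which suggests a few millimetres of calibration bias in height. I therefore relied on the feel of contact for the final heights and for the rail.

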